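# Third hand at the frame jig: press a butt joint closed for stapling

### The arm

A 7-joint arm with a two-finger parallel gripper is mounted at the origin on the work surface. World frame = base frame: x ahead of the robot, y to its left, z up, the work surface at z = 0. Lengths are in m, angles in rad, forces in N, time in s.
With the tool pointing down it reaches from about 0.35 to 0.9 m from the base axis. Payload 19.9 kg.
Tool frame: the origin (TCP) lies at the very end of the fingers, on their centre line; the grasp point (between the pads) lies 19 mm behind it; x points along the fingers, z is the direction in which the jaws open and shut, and the axes are right-handed (so a half turn about x gives the same grasp; the last joint's range is limited). The gripper opens to 94 mm and grips with 3 to 60 N. Pads are 16 mm wide; open, the fingers measure 119 mm over their backs; the gripper's body (75 mm by 177 mm) begins 78 mm behind the grasp point.
Start: joints at [1.161, 0.417, -0.01, 1.614, 0.005, 1.111, -0.053], TCP at [0.225, -0.583, 0.205] pointing down, gripper open.
Joint ranges: [-2.81, 2.81], [-0.39, 2.02], [-1.27, 1.25], [0.06, 2.57], [-1.19, 4.33], [0.19, 2], [-2.82, 2.82]. Speed limits (rad/s): [1.89, 1.89, 2.39, 2.39, 3.01, 3.01, 3.01].

### API

Orientations are given as a unit quaternion [w, x, y, z].
In Python, from bench import env gives the robot as it stands. The module is installed in compiled form; this text tells all that it offers.
- The arm moves only by the shell command python3 -m handwheel 'ROWS' [OPENING]. ROWS is JSON, a list that holds one entry, the list of rows, each a list of 4 numbers: the shift along the world's x, y, z in cm, then the turn about the world's z in degrees. In form: [[[x, y, z, turn], ...]]. A call has 1 to 20 rows; each row shifts and turns the commanded pose from where the row before left it; what a row does not reach is not made up. A row lasts 1/10 s, in which the tool goes at most 50 mm and 8.59 degrees, less where a joint would pass 70% of its speed; a pose out of reach is approached as far as the arm can. A call with a gripper value outside its range is refused whole. OPENING is the opening, from -1 (shut) to 1 (fully open), so that 0 is half open, set as the call begins (- or left out, the last holds). The fingers move at their own pace and stop on an object; the grip force is fixed at half the most. Time passes only in rows, so rows that do not move let the fingers close. It gives the time, the measured TCP pose, the force and the opening at its end, in the units of the state.
- env.get_obs(): the state, without advancing time (a new reading comes with each control period).
- env.snapshot(name): name is "scene" or "side" or "wrist"; returns the picture (480x640x3 uint8, red, green, blue); there is no depth.
- env.camera_info(name): a dict with "camera_matrix" (3x3 intrinsics, pixels), "position" and "rotation" of the camera in the world. Camera axes: x right, y up, looking along -z (the intrinsics and any distortion apply to the point x, -y, -z); pixel columns grow to the right and rows downward; lengths in m; the calibration is good to about 2 mm. A picture is of the moment at which its call begins: read the wrist's pose just before it. camera_info takes no time and is no camera call; for the wrist camera it gives the pose at the moment of the call.
- env.hand_in(): hands the job in, once; it reports no verdict.
The state is a dict: "clock": time; "joint_pos": joint angles; "dq": joint speeds; "tau": joint torques, N m; "position": TCP position; "eef_rot": TCP orientation; "contact_force": force on the tool from outside, world axes, zero at the start; "torque": the same for the moment, N m; "opening": finger opening in m.
Only numpy, scipy, OpenCV 4.12 (cv2) and the standard library are available. Lean on these libraries where they do the work, as an engineer would, in place of code of your own. Each camera call takes 0.05 s, during which the arm holds its last target.

### The job

Be my third hand for this shadow-box frame: pick up the shorter of the two loose pine strips, stand it in the corner jig flat along the low side fence, and gently push it end-on along that fence until its end butts squarely against the strip that already stands along the back fence. Keep the joint pressed closed with a steady push of about 10 newtons, keep your gripper clear of the corner itself so that I can staple across it, and finish while still holding and pressing. Leave the strip by the back fence seated where it is and everything else on the mat undisturbed.

Things in the scene. Friction and masses are not known exactly. Their poses are not given: they have to be found in the camera images.
- jig: Corner jig, fixed: white board 220 x 250 mm (own x, y), 12 mm thick, two dark fences. Origin: centre of its underside, 3 mm above the work surface; z up; x points away from the robot within 17 degrees. Tall BACK fence: along the +x edge, 22 mm above the board, inner face at x = 90 mm. Low SIDE fence: along the -y (right) edge, 10 mm above the board, inner face at y = -105 mm, x -90 to 84 mm.
- seat (a point): Point on the jig's board, at (4, -97, 12) mm in the jig's frame, with the jig's axes: where the origin of the short strip is when home, its length along the jig's x, its side touching the side fence, its +x end the set strip. The jig is waxed (friction about 0.2), but a strip pressed down on the board or hard on the side fence still rubs, which takes its share of the push. The wood hardly gives.
- corner (a point): Middle of the joint at the height of the strips' top edges, at (74, -97, 52) mm in the jig's frame, with the jig's axes: here the staple goes. The grasp point must stay 45 mm or more away horizontally; holding the short strip at its middle (70 mm away) or farther back is fine.
- short_strip: The strip to handle: planed pine bar 140 mm long (own x), 16 mm thick (own y), 40 mm high (z), about 45 g, standing loose on its narrow edge on the mat to the right of the jig. Origin: centre of its underside. Both ends and both sides are alike. Of the two strips standing there it is the shorter.
- set_strip: Pine bar 200 mm long (own y), 16 mm thick (own x), 40 mm high, about 65 g, loose, already standing in the jig on its narrow edge along the back fence, one end at the side fence. Origin: centre of its underside. It spans the jig's x from 74 to 90 mm.
- long_strip: Leave alone: another pine bar, 200 mm long (own x), 16 mm thick, 40 mm high, standing loose on its edge on the mat to the right of the jig. Origin: centre of its underside. It changes places with the short strip from start to start.
- tacker: Leave alone: steel hand stapler, 150 mm long (own x), 30 mm wide, 90 mm high, 0.55 kg, standing loose on the mat at the far right. Origin: centre of its underside.
- glue: Leave alone: white glue bottle with a pointed nozzle, 52 mm across, 140 mm high, standing loose on the mat at the far left. Origin: centre of its underside.
- tape: Leave alone: roll of tape, 90 mm across, 19 mm high, lying loose on the mat beyond the jig. Origin: centre of its underside.

How it is judged:
At the end, for the whole second after the job is handed in: Fingers still hold the short strip on the board, upright, parallel to the side fence (2 degrees), within 3 mm of its seat (2.5 mm off the side fence), pressing the set strip with 5 to 15 N; set strip still flush on the back fence (2.5 mm); grasp point 45 mm or more from the corner; still (contact force between short_strip and set_strip between 5 and 15 N and contact force between set_strip and jig above 3 N and contact force between the fingers and short_strip above 2 N and x of short_strip in the frame of seat between -0.003 and 0.003 m and y of short_strip in the frame of seat between -0.003 and 0.0025 m and z of short_strip in the frame of seat between -0.003 and 0.004 m and angle between the x axis of short_strip and the x axis of jig, either way round below 0.035 rad and angle between each of short_strip, set_strip's own z axis and vertical below 0.05 rad and x of set_strip in the frame of jig above 0.0795 m and y of set_strip in the frame of jig between -0.009 and -0.001 m and angle between the y axis of set_strip and the y axis of jig, either way round below 0.03 rad and linear speed of short_strip below 0.01 m/s and horizontal distance between the grasp point and corner above 0.045 m); the arm keeps its last pose, push and grip.
It fails at once if the joint was rammed (more than 40 N) (contact force between short_strip and set_strip above 40 N).
It fails at once if the set strip was knocked out of its place (distance of set_strip from where it was at the start of the episode above 0.03 m or angle between set_strip's own z axis and vertical above 0.5 rad).
It fails at once if the other long strip was disturbed (distance of long_strip from where it was at the start of the episode above 0.03 m or angle between long_strip's own z axis and vertical above 0.5 rad).
It fails at once if the stapler, glue bottle or tape was disturbed (distance of any of tacker, glue, tape from where it was at the start of the episode above 0.03 m).
It also fails if it takes over 64 s, if anything falls off the work surface, if the arm or the gripper's body presses on something with over 40 N, if the wrist force passes 120 N, or if a joint passes its speed limit or range.

## Working session

There is one attempt and no reset: what is moved stays moved. The work goes in short steps, Python scripts to look and compute and a shell command to move; the robot and the scene stay as the last step left them, time stands still between calls to the robot, and variables do not carry over. Pictures are saved under pics/ and viewed, and the job is handed in when it is done.

```bash
mkdir -p pics
cat > h.py <<'E'
import numpy as np,cv2
from bench import env
def snap(n,f):
    im=env.snapshot(n); cv2.imwrite('pics/'+f,im[:,:,::-1]); return im
def ray(ci,u,v):
    K=np.array(ci['camera_matrix']);d=np.linalg.inv(K)@[u,v,1]
    R=np.array(ci['rotation']); d=np.array([d[0],-d[1],-d[2]])
    return np.array(ci['position']),R@d
def at(ci,u,v,z):
    p,d=ray(ci,u,v); return p+d*(z-p[2])/d[2]
def proj(ci,P):
    R=np.array(ci['rotation']);q=R.T@(np.array(P)-ci['position']);q=np.array([q[0],-q[1],-q[2]])
    K=np.array(ci['camera_matrix']);w=K@q;return w[:2]/w[2]
E
python3 - <<'E'
from h import *
np.set_printoptions(precision=4,suppress=True)
for n in ['scene','side','wrist']:
    snap(n,n+'0.png');print(n,env.camera_info(n))
print(env.get_obs())
E
```

```text
scene {'camera_matrix': array([[508.11  ,   0.    , 321.74  ],
       [  0.    , 508.11  , 234.9245],
       [  0.    ,   0.    ,   1.    ]]), 'position': array([1.1668, 0.1939, 0.9541]), 'rotation': array([0.5753, 0.1703, 0.2277, 0.7669])}
side {'camera_matrix': array([[456.596 ,   0.    , 316.8328],
       [  0.    , 456.596 , 243.3674],
       [  0.    ,   0.    ,   1.    ]]), 'position': array([ 0.5654, -0.5736,  0.7415]), 'rotation': array([ 0.9313,  0.3623, -0.011 , -0.0369])}
wrist {'camera_matrix': array([[341.3608,   0.    , 315.0351],
       [  0.    , 341.3608, 240.0471],
       [  0.    ,   0.    ,   1.    ]]), 'position': array([ 0.2917, -0.5563,  0.3844]), 'rotation': array([ 0.8178, -0.1022,  0.0706, -0.5619])}
{'clock': 0.15, 'joint_pos': array([ 1.1615,  0.4178, -0.0103,  1.614 ,  0.0047,  1.1107, -0.053 ]), 'dq': array([ 0.0003,  0.0004, -0.0012, -0.0015,  0.0009,  0.0005, -0.0006]), 'tau': array([  0.001 , -85.1524,   0.6391, -42.6134,  -0.0488,   0.0172,
         0.0001]), 'position': array([ 0.2246, -0.583 ,  0.205 ]), 'eef_rot': array([ 0.5827,  0.4003,  0.5833, -0.4   ]), 'contact_force': array([ 0.366 ,  0.1388, -0.0518]), 'torque': array([-0.0248,  0.0453, -0.0031]), 'opening': 0.09377490292186794}
```

View pics/scene0.png

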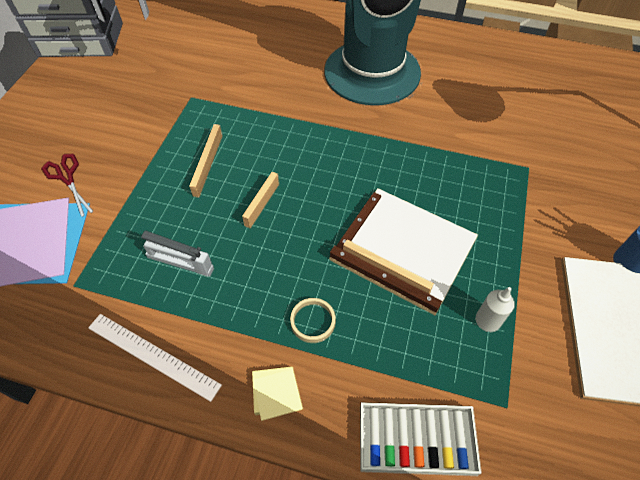

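View pics/side0.png

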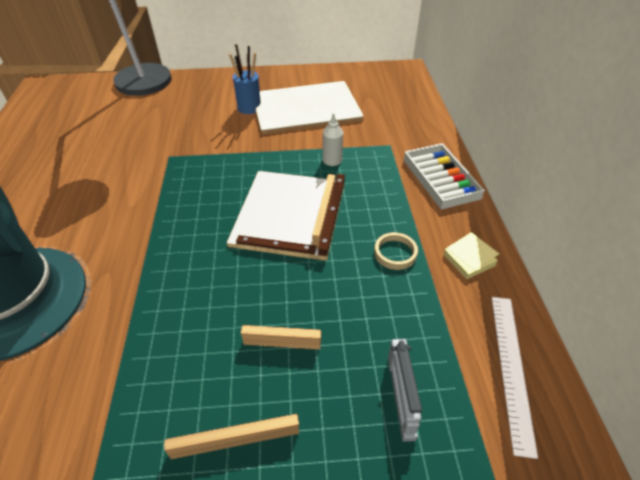

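View pics/wrist0.png

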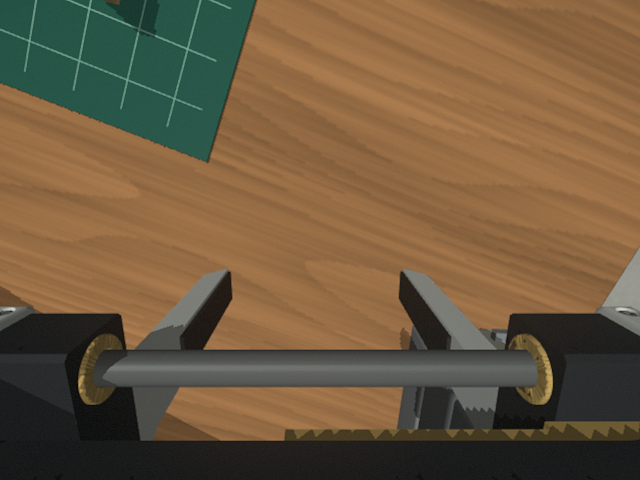

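The scene view shows the short strip around (260,200), the long one around (206,160), and the jig around (403,250) with the set strip at about (388,267). In the side view the short strip is around (281,338). I'll zoom in for exact corners.

```bash
sed -i 's/R=np.array(ci\[.rotation.\])/R=rot(ci)/' h.py
cat >> h.py <<'E'
from scipy.spatial.transform import Rotation as Ro
def rot(ci):
    q=np.array(ci['rotation']); return Ro.from_quat(q[[1,2,3,0]]).as_matrix() if q.size==4 else q
E
python3 - <<'E'
import cv2,numpy as np
def crop(f,x0,y0,x1,y1,s):
    c=cv2.imread(f'pics/{f}.png')[y0:y1,x0:x1]; return cv2.resize(c,None,fx=s,fy=s,interpolation=cv2.INTER_CUBIC)
cv2.imwrite('pics/z1.png',crop('scene0',320,180,490,320,4.5))
cv2.imwrite('pics/z2.png',crop('scene0',230,160,300,240,7))
cv2.imwrite('pics/z3.png',crop('side0',220,160,360,265,5.5))
cv2.imwrite('pics/z4.png',crop('side0',230,315,335,360,7))
E
```

```text
(no output)
```

View pics/z1.png

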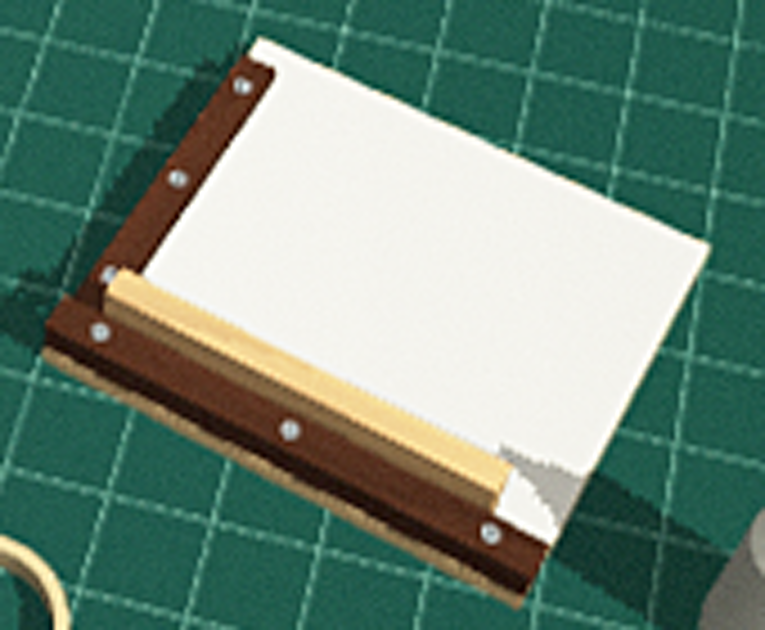

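View pics/z2.png

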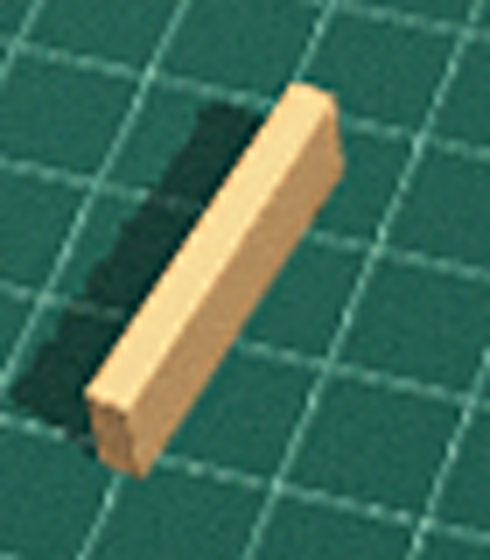

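View pics/z3.png

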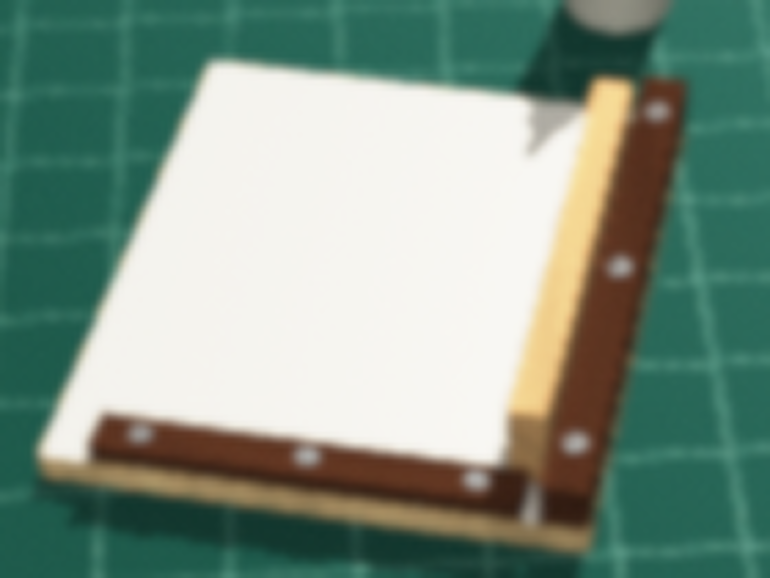

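View pics/z4.png

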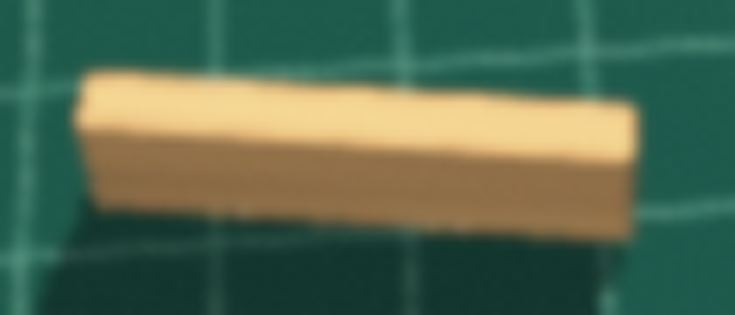

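```bash
cat > fit.py <<'E'
from h import *
from scipy.optimize import least_squares
np.set_printoptions(precision=4,suppress=True)
S=env.camera_info('scene');D=env.camera_info('side')
def full(pts,x0,y0,s): return [((u+.5)/s-.5+x0,(v+.5)/s-.5+y0) for u,v in pts]
def fit(obs,z0,g):
    def res(p):
        c,s=np.cos(p[2]),np.sin(p[2]);r=[]
        for ci,(lx,ly,lz),uv in obs:
            r+=list(proj(ci,[p[0]+c*lx-s*ly,p[1]+s*lx+c*ly,z0+lz])-uv)
        return r
    o=least_squares(res,g,loss='soft_l1'); return o.x,np.array(res(o.x)).reshape(-1,2)
b=[(-.11,-.125,.012),(-.11,.125,.012)];t=[(.074,-.105,.052),(.09,-.105,.052),(.074,.095,.052),(.09,.095,.052)]
A=[(S,l,u) for l,u in zip(b+t,full([(258,38),(710,245),(122,267),(103,287),(513,467),(497,488)],320,180,4.5))]
B=[(D,l,u) for l,u in zip(b+[(.11,-.125,.012)]+t,full([(40,458),(212,60),(590,533),(510,412),(548,415),(590,78),(636,82)],220,160,5.5))]
st=[(-.07,.008,.04),(-.07,-.008,.04),(.07,.008,.04),(.07,-.008,.04)]
C=[(S,l,u) for l,u in zip([st[1],st[0],st[3],st[2],(.07,.008,0)],full([(298,82),(335,100),(88,394),(130,410),(143,477)],230,160,7))]
E=[(D,l,u) for l,u in zip([st[0],st[2],st[1],st[3],(-.07,-.008,0),(.07,-.008,0)],full([(88,70),(636,103),(76,128),(633,162),(98,208),(630,240)],230,315,7))]
for nm,o,z,g in [('jig S',A,.003,[.6,.05,0]),('jig D',B,.003,[.6,.05,0]),('jig',A+B,.003,[.6,.05,0]),('st S',C,0,[.5,-.3,0]),('st D',E,0,[.5,-.3,0]),('st',C+E,0,[.5,-.3,0])]:
    x,r=fit(o,z,g);print(nm,x,np.degrees(x[2]),'\n',r.round(1).tolist())
E
python3 fit.py
```

```text
jig S [ 0.556   0.2021 -0.2629] -15.065647497997677 
 [[0.3, -0.4], [0.1, -0.1], [-0.4, -0.3], [-0.0, 0.8], [-0.0, -0.8], [0.1, 0.7]]
jig D [ 0.5566  0.2014 -0.2611] -14.957456431601477 
 [[0.1, -0.3], [-0.2, 0.5], [0.2, -0.2], [-0.5, -0.3], [0.2, 0.1], [1.0, 0.3], [-0.6, 0.3]]
jig [ 0.5564  0.2019 -0.2617] -14.991920850703558 
 [[0.1, -0.3], [-0.0, -0.0], [-0.6, -0.1], [-0.2, 1.0], [-0.1, -0.6], [0.0, 0.9], [-0.1, -0.5], [-0.2, 0.3], [0.1, -0.4], [-0.6, -0.5], [0.0, -0.0], [1.0, 0.1], [-0.7, 0.2]]
st S [ 0.5289 -0.1379 -0.1545] -8.849752624812039 
 [[-0.3, -0.0], [0.5, -0.4], [-0.4, -0.2], [-0.0, 0.0], [0.3, 0.6]]
st D [ 0.5301 -0.1372 -0.1487] -8.520096100030724 
 [[0.2, 0.3], [-0.2, 0.2], [0.3, -0.2], [-0.4, -0.3], [-0.1, -0.0], [0.1, 0.1]]
st [ 0.5298 -0.1374 -0.1512] -8.665012018811476 
 [[-0.3, 0.3], [0.4, -0.1], [-0.3, 0.2], [0.1, 0.4], [0.4, 1.0], [0.1, 0.4], [-0.3, 0.4], [0.1, -0.2], [-0.5, -0.1], [-0.2, -0.0], [-0.0, 0.2]]
```

```bash
cat >> h.py <<'E'
def yaw():
    o=env.get_obs();q=o['eef_rot'];R=Ro.from_quat(q[[1,2,3,0]]).as_matrix()
    return np.degrees(np.arctan2(R[1,2],R[0,2])),R,o
E
python3 - <<'E'
from h import *
np.set_printoptions(precision=4,suppress=True)
y,R,o=yaw();print(y,R)
ci=env.camera_info('scene')
for u,v in [(218,126),(196,193),(213,262),(142,235)]: print(at(ci,u,v,.04))
p=np.array([.5298,-.1374,.015]);print(p-o['position'])
E
```

```text
-68.9281439584287 [[-0.0004  0.9331  0.3595]
 [ 0.0008  0.3595 -0.9331]
 [-1.     -0.0001 -0.0009]]
[ 0.3575 -0.3126  0.04  ]
[ 0.5671 -0.279   0.04  ]
[ 0.7237 -0.1712  0.04  ]
[ 0.7043 -0.3438  0.04  ]
[ 0.3052  0.4456 -0.19  ]
```

```bash
python3 -m handwheel '[[[1,1.5,0,-1],[1.5,2.2,0,-1.5],[1.9,2.8,0,-2],[1.9,2.8,0,-2],[1.9,2.8,0,-2],[1.9,2.8,0,-2],[1.9,2.8,0,-2],[1.9,2.8,0,-2],[1.9,2.8,0,-2],[1.9,2.8,0,-2],[1.9,2.8,0,-2],[1.9,2.8,0,-2],[1.9,2.8,-2,-2],[1.9,2.8,-2,-2],[1.9,2.8,-2,-1.2],[1.9,2.8,-2,-1],[1.5,1.3,-1,-1],[0,0,0,0],[0,0,0,0]]]' -0.1
python3 - <<'E'
from h import *
y,R,o=yaw();print(y,o['position'],o['contact_force'],env.camera_info('wrist'));snap('wrist','w1.png')
E
```

```text
clock: 2.05
position: [0.5304, -0.1413, 0.1152]
eef_rot: [-0.461, -0.536, -0.461, 0.536]
contact_force: [0.7, -0.3, 0.0]
opening: 0.0424
-98.58706610731184 [ 0.53042569 -0.14131995  0.11522316] [ 0.73355862 -0.30195973  0.04085582] {'camera_matrix': array([[341.36081018,   0.        , 315.03510003],
       [  0.        , 341.36081018, 240.04709476],
       [  0.        ,   0.        ,   1.        ]]), 'position': array([ 0.60158262, -0.15093314,  0.29456831]), 'rotation': array([-0.64664711,  0.08123356, -0.0944706 ,  0.75254497])}
```

View pics/w1.png

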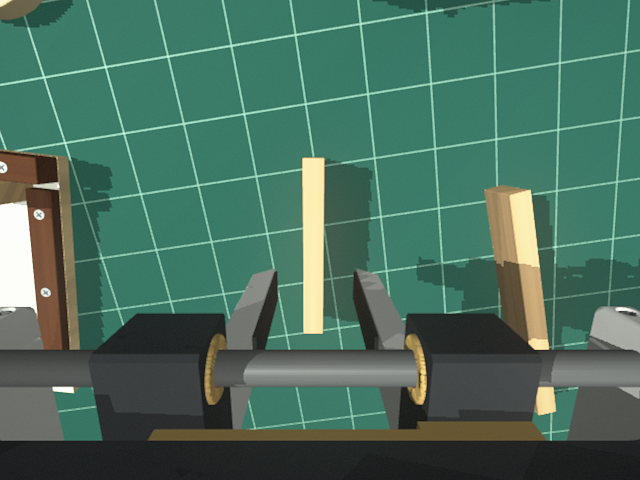

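The short strip stands between the open fingers, with top corners at (303,157), (325,157), (303,333) and (323,333). The long strip is clear at about x = 485. Next I check the strip pose from this view.

Run:
```python
from h import *
np.set_printoptions(precision=4,suppress=True)
ci=env.camera_info('wrist');y,R,o=yaw()
P=[at(ci,u,v,.04) for u,v in [(302.5,157),(324.5,157),(303,333.5),(323.5,333.5)]]
print(np.array(P),np.mean(P,0)); f=(P[0]+P[1]-P[2]-P[3])/2;print(np.degrees(np.arctan2(f[1],f[0])),np.linalg.norm(f))
c=np.array([.5298,-.1374]);print(c-o['position'][:2],o['position'])
```

```text
[[ 0.6001 -0.1423  0.04  ]
 [ 0.5977 -0.158   0.04  ]
 [ 0.4597 -0.1199  0.04  ]
 [ 0.4572 -0.1367  0.04  ]] [ 0.5287 -0.1392  0.04  ]
-8.86274423725105 0.14210752652644248
[-0.0005  0.0046] [ 0.5303 -0.142   0.1156]
```

```bash
python3 -m handwheel '[[[-0.3,0.2,-1,0],[-0.3,0.2,-1.5,-0.2],[0,0,-2,0],[0,0,-2,0],[0,0,-1.5,0],[0,0,-1,0],[0,0,-0.6,0],[0,0,-0.4,0],[0,0,0,0],[0,0,0,0]]]'
python3 -m handwheel '[[[0,0,0,0],[0,0,0,0],[0,0,0,0],[0,0,0,0],[0,0,0,0],[0,0,0,0],[0,0,0,0],[0,0,0,0]]]' -1
python3 - <<'E'
from h import *
y,R,o=yaw();print(y,o['position']);snap('side','s2.png')
E
```

```text
clock: 3.1
position: [0.525, -0.1373, 0.0159]
eef_rot: [0.46, 0.537, 0.46, -0.537]
contact_force: [-0.0, -0.5, 0.2]
opening: 0.0421
clock: 3.9
position: [0.5248, -0.1372, 0.0156]
eef_rot: [0.46, 0.537, 0.46, -0.537]
contact_force: [-1.8, 1.0, 5.7]
opening: 0.0158
-98.83039493335129 [ 0.52479969 -0.13722964  0.0155744 ]
```

View pics/s2.png

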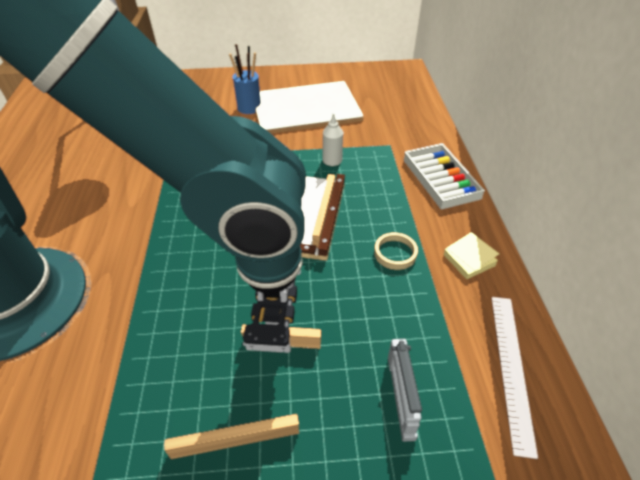

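```bash
python3 -m handwheel '[[[0,0,0.5,0],[0,0,1.5,0],[0,0,2,0],[0,0,2,0],[0,0,1.5,0],[0,0,0.5,0],[0,0,0,0],[0,0,0,0]]]'
python3 -m handwheel '[[[0,0.5,0,0],[0,1.5,0,-0.5],[0,2,0,-0.5],[0,2,0,-0.5],[0,2,0,-0.5],[-0.1,2,0,-0.6],[-0.1,2,0,-0.6],[-0.1,2,0,-0.5],[0,2,0,-0.5],[0,2,0,-0.5],[0,2,0,-0.5],[0,2,0,-0.5],[0,1.5,0,-0.5],[0,1,0,0],[0,0.5,0,0],[0,0,0,0],[0,0,0,0],[0,0,0,0]]]'
cat > jf.py <<'E'
from h import *
np.set_printoptions(precision=4,suppress=True)
J=np.array([.5564,.2019]);a=np.radians(-15);T=np.array([[np.cos(a),np.sin(a)],[-np.sin(a),np.cos(a)]])
y,R,o=yaw()
print('tcp jig mm',1e3*T@(o['position'][:2]-J),'z',o['position'][2],'yaw err',y+90+15,'F jig',T@o['contact_force'][:2],o['contact_force'][2],'M',o['torque'],o['clock'],o['opening'])
E
python3 jf.py
python3 - <<'E'
from h import *
print(env.camera_info('wrist'));snap('wrist','w3.png');snap('scene','c3.png')
E
```

```text
clock: 4.75
position: [0.5244, -0.1371, 0.0951]
eef_rot: [-0.46, -0.537, -0.46, 0.537]
contact_force: [0.2, -0.3, -0.8]
opening: 0.0163
clock: 6.55
position: [0.5218, 0.112, 0.0954]
eef_rot: [-0.43, -0.561, -0.43, 0.561]
contact_force: [0.1, 0.2, -0.3]
opening: 0.0158
tcp jig mm [-10.174  -95.7629] z 0.09539177350521671 yaw err -0.07971676209555767 F jig [-0.0079  0.2377] -0.3422683477502024 M [ 0.0025  0.0118 -0.0217] 6.55 0.015811968225419786
{'camera_matrix': array([[341.36081018,   0.        , 315.03510003],
       [  0.        , 341.36081018, 240.04709476],
       [  0.        ,   0.        ,   1.        ]]), 'position': array([0.59115595, 0.09456024, 0.27477107]), 'rotation': array([-0.60302335,  0.07557435, -0.09856827,  0.7879947 ])}
```

View pics/w3.png

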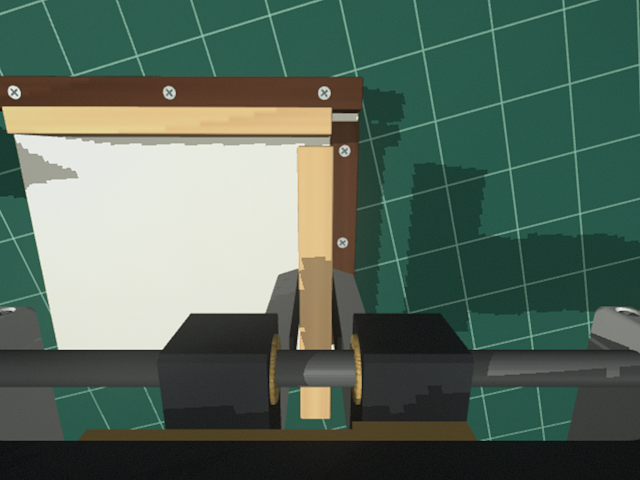

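View pics/c3.png

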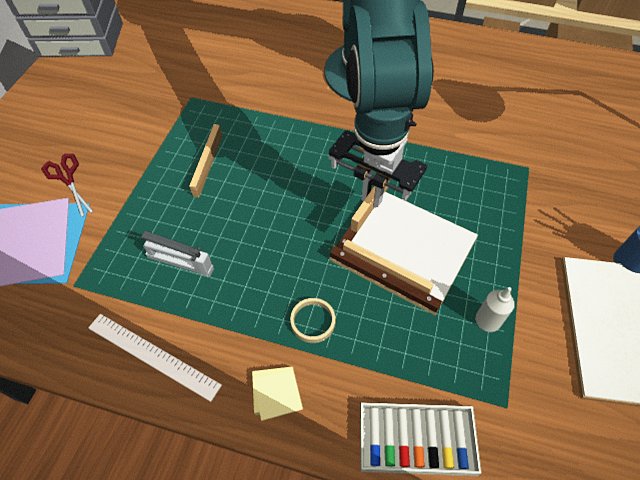

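The strip is held above the seat, with its far end at (298–333,147). The set strip's right end is at about (331,108–135) and the side fence's inner edge is near x = 332. I'll check relative positions from the wrist view.

Run:
```python
from h import *
np.set_printoptions(precision=2,suppress=True)
im=cv2.imread('pics/w3.png')
cv2.imwrite('pics/w3z.png',cv2.resize(im[90:290,280:380],None,fx=4,fy=3,interpolation=cv2.INTER_CUBIC))
J=np.array([.5564,.2019]);a=np.radians(-15);T=np.array([[np.cos(a),np.sin(a)],[-np.sin(a),np.cos(a)]])
ci=env.camera_info('wrist')
for n,u,v,z in [('set R back',331,108,.055),('set R front',331,134,.055),('set L front',7,133,.055),('fence in top A',332,146,.025),('fence outer B',353,272,.025),('short fl',298,147,.12),('short fr',333,147,.12),('nl',301,418,.12),('nr',330,418,.12)]:
    print(n,1e3*T@(at(ci,u,v,z)[:2]-J))
```

```text
set R back [  87.81 -104.25]
set R front [  72.77 -104.38]
set L front [73.84 95.  ]
fence in top A [  66.23 -106.51]
fence outer B [ -27.8  -123.68]
short fl [ 63.97 -87.07]
short fr [  63.93 -102.39]
nl [-77.11 -86.61]
nr [ -77.15 -102.25]
```

View pics/w3z.png

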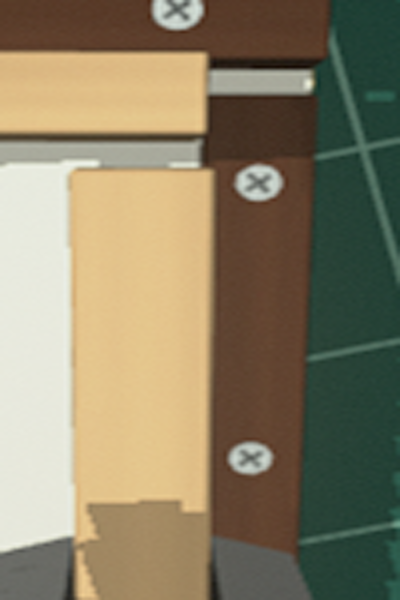

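```bash
python3 -m handwheel '[[[0,0,-0.5,0],[0,0,-1,0],[0,0,-1.5,0],[0,0,-1.5,0],[0,0,-1,0],[0,0,-0.5,0],[0,0,-0.2,0],[0,0,0,0],[0,0,0,0],[0,0,0,0]]]'; python3 jf.py
python3 -m handwheel '[[[0,0,-0.1,0],[0,0,0,0],[0,0,0,0]]]'; python3 jf.py
```

```text
clock: 7.65
position: [0.522, 0.1129, 0.0339]
eef_rot: [0.43, 0.561, 0.43, -0.561]
contact_force: [-0.5, -0.2, -1.3]
opening: 0.0159
tcp jig mm [-10.1833 -94.8763] z 0.033887644715861275 yaw err -0.025216943651031443 F jig [-0.4613 -0.3466] -1.2596588928115389 M [ 0.0687 -0.0112 -0.0107] 7.65 0.01585249349633868
clock: 7.95
position: [0.5218, 0.1128, 0.0325]
eef_rot: [0.43, 0.561, 0.43, -0.561]
contact_force: [-1.2, -0.7, -0.5]
opening: 0.0158
tcp jig mm [-10.4067 -95.0291] z 0.03247972256719946 yaw err -0.029153743858358894 F jig [-0.9879 -0.961 ] -0.5197563789886338 M [0.0407 0.0524 0.0395] 7.95 0.015815385705220456
```

```bash
python3 -m handwheel '[[[0,0,-0.1,0],[0,0,0,0],[0,0,0,0]]]'; python3 jf.py
python3 -m handwheel '[[[0,0,-0.05,0],[0,0,0,0],[0,0,0,0]]]'; python3 jf.py
```

```text
clock: 8.25
position: [0.5217, 0.1128, 0.0314]
eef_rot: [-0.43, -0.561, -0.43, 0.561]
contact_force: [-0.7, -0.1, 0.2]
opening: 0.0155
tcp jig mm [-10.4737 -95.0306] z 0.03138213503277114 yaw err -0.026894204241472153 F jig [-0.6088 -0.2487] 0.16162291567524667 M [-0.0093  0.0316 -0.0182] 8.25 0.01548865121560477
clock: 8.55
position: [0.5217, 0.1128, 0.0309]
eef_rot: [-0.43, -0.561, -0.43, 0.561]
contact_force: [0.4, -0.1, -1.2]
opening: 0.0157
tcp jig mm [-10.4681 -95.0309] z 0.030899959641568008 yaw err -0.02634761141051456 F jig [0.4432 0.0106] -1.1915927720982817 M [ 0.0571  0.0501 -0.0313] 8.55 0.01570772960466605
```

```bash
for i in 1; do python3 -m handwheel '[[[0,0,-0.05,0],[0,0,0,0],[0,0,0,0]]]' >/dev/null; python3 jf.py; python3 -m handwheel '[[[0,0,-0.05,0],[0,0,0,0],[0,0,0,0]]]'>/dev/null; python3 jf.py; done
```

```text
tcp jig mm [-10.4586 -95.0415] z 0.030400721005872405 yaw err -0.02670115431531883 F jig [0.2234 0.6394] 0.3321015945931489 M [0.0908 0.0719 0.0624] 8.85 0.01613370172316647
tcp jig mm [-10.4588 -95.0604] z 0.02990208889408857 yaw err -0.027798764778751206 F jig [ 0.1413 -1.0642] -0.3196886679704465 M [ 0.0499 -0.0317 -0.0423] 9.15 0.015669156079016637
```

```bash
python3 -m handwheel '[[[0,0,-0.05,0],[0,0,0,0],[0,0,0,0]]]' >/dev/null; python3 jf.py; python3 -m handwheel '[[[0,0,-0.05,0],[0,0,0,0],[0,0,0,0]]]'>/dev/null; python3 jf.py
```

```text
tcp jig mm [-10.4288 -95.0634] z 0.029428956376024887 yaw err -0.029586874300250088 F jig [0.4053 0.1877] -0.8029752372830923 M [ 0.0224  0.0113 -0.0043] 9.45 0.015679671813879477
tcp jig mm [-10.4328 -95.0334] z 0.028922518182428004 yaw err -0.02804750343935325 F jig [-0.1208  0.6971] -1.1782145890641187 M [0.0945 0.0059 0.0063] 9.75 0.01572726644418212
```

Run:
```python
from h import *
i=snap('wrist','w4.png');i=snap('scene','c4.png')
c=i[170:290,320:450,::-1];cv2.imwrite('pics/c4z.png',cv2.resize(c,None,fx=5,fy=5,interpolation=cv2.INTER_CUBIC))
```

```text
(no output)
```

View pics/c4z.png

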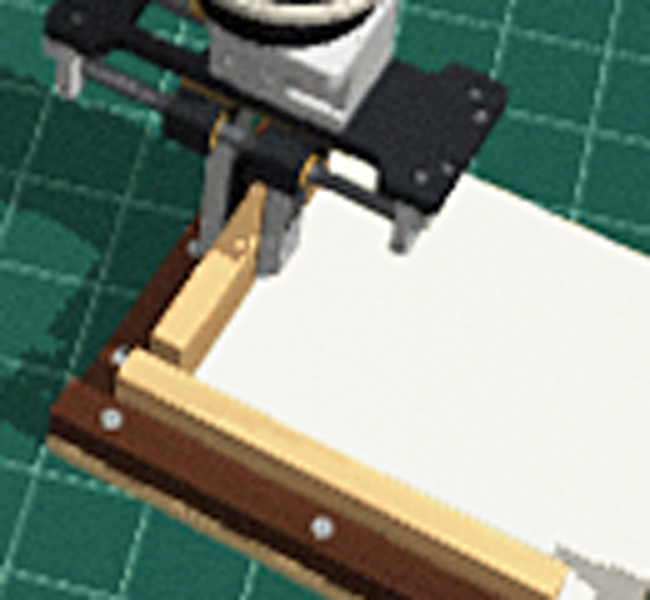

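View pics/w4.png

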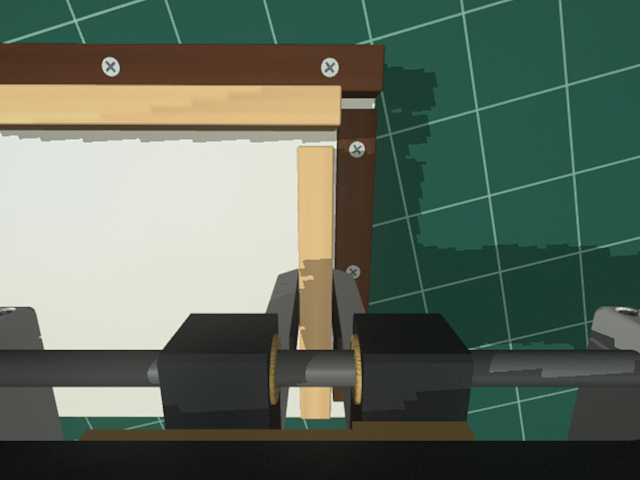

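```bash
python3 -m handwheel '[[[0,0,-0.05,0],[0,0,0,0],[0,0,0,0]]]' >/dev/null; python3 jf.py; python3 -m handwheel '[[[0,0,-0.05,0],[0,0,0,0],[0,0,0,0]]]'>/dev/null; python3 jf.py
```

```text
tcp jig mm [-10.475  -95.0511] z 0.028402852917687408 yaw err -0.029610509393535267 F jig [-0.1361  0.3126] -0.020971312738576775 M [0.1018 0.0344 0.0162] 10.15 0.01572029769636693
tcp jig mm [-10.4646 -95.0273] z 0.027910540257737607 yaw err -0.02696375830072384 F jig [ 0.0027 -0.0991] -0.2842041014455218 M [ 0.0227 -0.0027 -0.0211] 10.45 0.0159519666009715
```

Run:
```python
from h import *
i=snap('side','s5.png')
c=i[160:265,220:360,::-1];cv2.imwrite('pics/s5z.png',cv2.resize(c,None,fx=5.5,fy=5.5,interpolation=cv2.INTER_CUBIC))
i=snap('scene','c5.png')
c=i[190:260,330:400,::-1];cv2.imwrite('pics/c5z.png',cv2.resize(c,None,fx=8,fy=8,interpolation=cv2.INTER_CUBIC))
```

```text
(no output)
```

View pics/s5z.png

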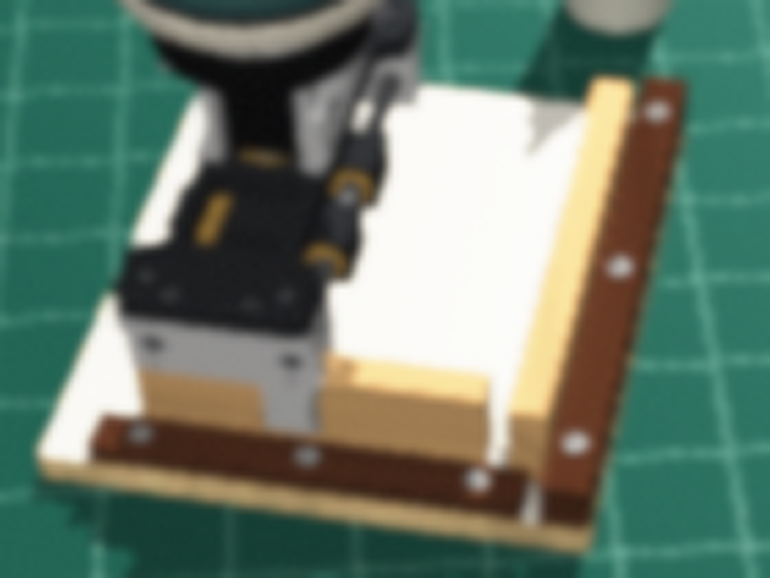

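View pics/c5z.png

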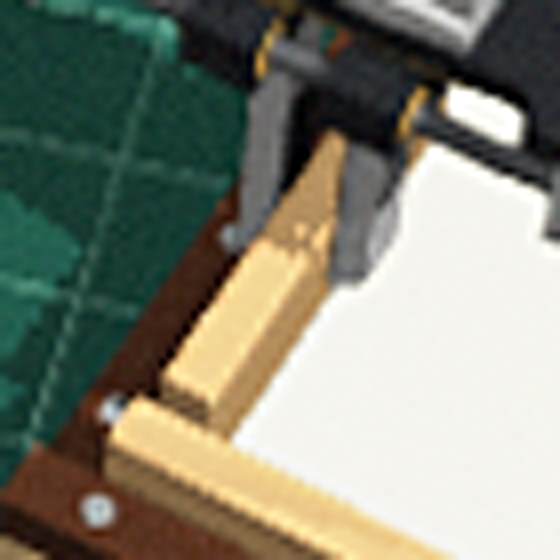

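```bash
python3 - <<'E'
from h import *
from scipy.optimize import least_squares
S=env.camera_info('scene');D=env.camera_info('side')
def full(u,v,x0,y0,s): return np.array([(u+.5)/s-.5+x0,(v+.5)/s-.5+y0])
J=np.array([.5564,.2019]);a=np.radians(-15);c,s=np.cos(a),np.sin(a)
def P(x,y,z): return [J[0]+c*x-s*y,J[1]+s*x+c*y,z]
ob=[(D,.008,full(490,376,220,160,5.5)),(D,-.008,full(488,405,220,160,5.5)),(S,-.008,full(163,382,330,190,8)),(S,.008,full(209,405,330,190,8))]
f=lambda p:np.concatenate([proj(ci,P(p[0],p[1]+dy,p[2]))-uv for ci,dy,uv in ob])
o=least_squares(f,[.06,-.097,.055]);print(o.x*1e3,f(o.x).round(1))
E
python3 jf.py
```

```text
[ 65.0358068  -93.86928003  52.28045352] [ 0.6 -0.1 -0.6  0.  -0.4 -0.2  0.4  0.2]
tcp jig mm [-10.4371 -95.0239] z 0.027951418086738664 yaw err -0.026217472978245837 F jig [ 0.9128 -0.7041] -1.3691705510877368 M [0.0266 0.0279 0.007 ] 10.55 0.016096643939118294
```

```bash
python3 -m handwheel '[[[0,0,-0.03,0],[0,0,0,0],[0,0,0,0]]]' >/dev/null; python3 jf.py; python3 -m handwheel '[[[0,0,-0.03,0],[0,0,0,0],[0,0,0,0]]]'>/dev/null; python3 jf.py
```

```text
tcp jig mm [-10.4572 -95.0207] z 0.02760593246425541 yaw err -0.023161017141731577 F jig [-0.7872  0.4417] -0.7698563939543136 M [-0.0249  0.0307  0.0337] 10.85 0.0159084534954486
tcp jig mm [-10.4288 -94.9689] z 0.027552419207428354 yaw err -0.023583770836367535 F jig [-1.3732 -0.8161] 4.741747348131184 M [-0.0245  0.4662 -0.0133] 11.15 0.015878635576841965
```

```bash
python3 -m handwheel '[[[0,0,0.03,0],[-0.026,-0.097,0,0],[0,0,0,0],[0,0,0,0]]]' >/dev/null; python3 jf.py; python3 -m handwheel '[[[-0.013,-0.048,0,0],[0,0,0,0],[0,0,0,0]]]'>/dev/null; python3 jf.py
```

```text
tcp jig mm [-10.4441 -96.0866] z 0.027590541095672712 yaw err -0.03156400319849695 F jig [-0.0646  0.5756] -1.3629201504195194 M [ 0.0394 -0.0189  0.0418] 11.55 0.015654257205324075
tcp jig mm [-10.4384 -96.54  ] z 0.027634612658942685 yaw err -0.029689485613673128 F jig [ 0.2583 -0.7232] -0.015655185730971743 M [ 0.0067  0.022  -0.0272] 11.85 0.015989839989187734
```

```bash
python3 -m handwheel '[[[-0.013,-0.048,0,0],[0,0,0,0],[0,0,0,0]]]' >/dev/null; python3 jf.py; python3 -m handwheel '[[[-0.008,-0.029,0,0],[0,0,0,0],[0,0,0,0]]]'>/dev/null; python3 jf.py
```

```text
tcp jig mm [-10.4656 -97.014 ] z 0.02762049417718816 yaw err -0.02900406376940623 F jig [-0.1599  0.3539] -0.4262477710098527 M [0.0101 0.0479 0.0108] 12.15 0.01593432375802382
tcp jig mm [-10.4693 -97.3226] z 0.027622237907426253 yaw err -0.025238613932216936 F jig [ 0.9754 -0.457 ] -0.9205189765656611 M [0.0419 0.0265 0.0746] 12.45 0.015484881061081738
```

```bash
python3 -m handwheel '[[[-0.008,-0.029,0,0],[0,0,0,0],[0,0,0,0]]]' >/dev/null; python3 jf.py; python3 -m handwheel '[[[-0.008,-0.029,0,0],[0,0,0,0],[0,0,0,0]]]'>/dev/null; python3 jf.py
```

```text
tcp jig mm [-10.4603 -97.6512] z 0.027631162112435263 yaw err -0.02807265911044965 F jig [-0.0496  0.83  ] 0.12023244015203471 M [ 0.0405  0.0152 -0.043 ] 12.75 0.015697850928991303
tcp jig mm [-10.4644 -97.937 ] z 0.02761025894701332 yaw err -0.028239108098830457 F jig [ 0.0219 -0.2552] -0.14442283744133888 M [ 0.0595  0.0401 -0.0217] 13.05 0.015963435017995926
```

```bash
for i in 1; do python3 -m handwheel '[[[-0.008,-0.029,0,0],[0,0,0,0],[0,0,0,0]]]' >/dev/null; python3 jf.py; python3 -m handwheel '[[[-0.008,-0.029,0,0],[0,0,0,0],[0,0,0,0]]]'>/dev/null; python3 jf.py;done
```

```text
tcp jig mm [-10.4297 -98.1398] z 0.027648946111576447 yaw err -0.0264408995573433 F jig [0.6781 0.1344] -0.7420477240706758 M [ 0.2855 -0.0848 -0.038 ] 13.35 0.015890371236427142
tcp jig mm [-10.4122 -98.2716] z 0.027672538209350655 yaw err -0.01853362518156132 F jig [-0.9276  3.8995] -1.3591720239957668 M [ 0.9625 -0.262  -0.0838] 13.65 0.01594770428511017
```

```bash
python3 -m handwheel '[[[0.006,0.024,0,0],[0.0966,-0.0259,0,0],[0.0966,-0.0259,0,0],[0.0966,-0.0259,0,0],[0.0966,-0.0259,0,0],[0.0966,-0.0259,0,0],[0.0966,-0.0259,0,0],[0,0,0,0],[0,0,0,0]]]' >/dev/null; python3 jf.py; python3 -m handwheel '[[[0.0483,-0.0129,0,0],[0,0,0,0],[0,0,0,0]]]'>/dev/null; python3 jf.py;python3 -c "
from h import *
snap('wrist','w6.png')"
```

```text
tcp jig mm [ -4.286  -98.2403] z 0.027647806906480044 yaw err -0.03219202344504879 F jig [1.6125 2.893 ] -1.192271581686966 M [ 0.8563 -0.308  -0.0964] 14.55 0.015761313533500024
tcp jig mm [ -3.9548 -98.2488] z 0.027654589323500667 yaw err -0.026948011952427464 F jig [-0.4522  4.0708] -0.06229620800620761 M [ 0.8207 -0.0808 -0.0911] 14.85 0.015638018508171012
```

View pics/w6.png

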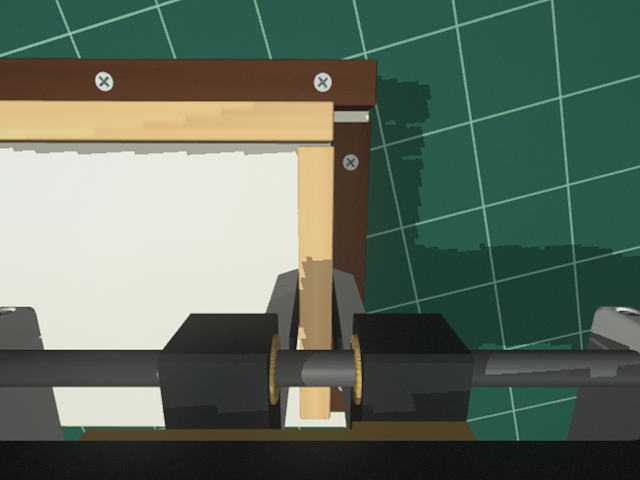

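The strip's right face lines up with the set strip's end at about x = 332, and a gap of about 2.5 mm is left (rows 141 to 147). I'll ease off the fence and keep closing.

```bash
python3 -m handwheel '[[[0.005,0.019,0,0],[0.0483,-0.0129,0,0],[0,0,0,0],[0.0483,-0.0129,0,0],[0,0,0,0],[0,0,0,0]]]' >/dev/null; python3 jf.py; python3 -m handwheel '[[[0.029,-0.0078,0,0],[0,0,0,0],[0,0,0,0]]]'>/dev/null; python3 jf.py
```

```text
tcp jig mm [ -2.8827 -98.1912] z 0.027609063819324653 yaw err -0.03260781352607012 F jig [-0.4857  1.4359] -0.5843396085057017 M [ 0.3673 -0.0984 -0.0576] 15.5 0.015875437215141747
tcp jig mm [ -2.6114 -98.1366] z 0.02763193484046023 yaw err -0.027480150683459215 F jig [-0.0777  2.1263] -1.2547959131534543 M [ 0.2618  0.0076 -0.0633] 15.8 0.01573124856353338
```

```bash
python3 -m handwheel '[[[0.029,-0.0078,0,0],[0,0,0,0],[0,0,0,0]]]'>/dev/null; python3 jf.py;python3 -m handwheel '[[[0.029,-0.0078,0,0],[0,0,0,0],[0,0,0,0]]]'>/dev/null; python3 jf.py
```

```text
tcp jig mm [ -2.3636 -98.1755] z 0.02760077252691454 yaw err -0.03137959993951256 F jig [-0.5622 -0.2056] -0.16273818772142346 M [ 0.1778 -0.0233 -0.0443] 16.1 0.015910274399406406
tcp jig mm [ -2.0352 -98.1246] z 0.027611434813134567 yaw err -0.029669125709261834 F jig [0.771  0.2188] -0.633503646162747 M [ 0.1715 -0.0372 -0.0416] 16.4 0.015812630359888023
```

```bash
python3 -m handwheel '[[[0.029,-0.0078,0,0],[0,0,0,0],[0,0,0,0]]]'>/dev/null; python3 jf.py;python3 -m handwheel '[[[0.029,-0.0078,0,0],[0,0,0,0],[0,0,0,0]]]'>/dev/null; python3 jf.py
```

```text
tcp jig mm [ -1.715  -98.1116] z 0.027638365115203893 yaw err -0.028831487952786006 F jig [0.2932 0.4095] -0.09674682269619239 M [ 0.1168  0.0101 -0.0201] 16.7 0.016007287063401737
tcp jig mm [ -1.5866 -98.0886] z 0.02759068556364628 yaw err -0.02450509484617669 F jig [-0.7071  0.0803] 0.8541911605781227 M [ 0.2035  0.2958 -0.0455] 17.0 0.015828387558589896
```

```bash
python3 -m handwheel '[[[0.019,-0.0052,0,0],[0,0,0,0],[0,0,0,0]]]'>/dev/null; python3 jf.py
```

```text
tcp jig mm [ -1.5587 -98.0644] z 0.027566240772986653 yaw err -0.01736114382110543 F jig [-4.137  -0.8059] 2.3865517615657277 M [0.3174 0.9199 0.0017] 17.3 0.0158806353210976
```

```bash
python3 -m handwheel '[[[0.019,-0.0052,0,0],[0,0,0,0],[0,0,0,0]]]'>/dev/null; python3 jf.py
```

```text
tcp jig mm [ -1.5081 -98.0779] z 0.02756384462893588 yaw err -0.01707748034159806 F jig [-6.0161 -0.3032] 3.5047098607348386 M [ 0.3694  1.2704 -0.0606] 17.6 0.01567079803910578
```

Joint contact came at −1.6 mm, and the push is now about 6 N. I'll add a little more and average several readings.

```bash
cat > avg.py <<'E'
from h import *
np.set_printoptions(precision=3,suppress=True)
a=np.radians(-15);T=np.array([[np.cos(a),np.sin(a),0],[-np.sin(a),np.cos(a),0],[0,0,1]])
F=[];M=[]
for i in range(8):
    env.snapshot('side');o=env.get_obs();F.append(T@o['contact_force']);M.append(o['torque'])
print(np.mean(F,0),np.std(F,0),np.mean(M,0))
E
python3 -m handwheel '[[[0.014,-0.0039,0.005,0],[0,0,0,0],[0,0,0,0],[0,0,0,0]]]'>/dev/null; python3 jf.py; python3 avg.py
```

```text
tcp jig mm [ -1.5275 -98.0928] z 0.02757059663986594 yaw err -0.015753137530353456 F jig [-6.8629  0.466 ] 3.5570445637274264 M [ 0.4481  1.4014 -0.016 ] 18.0 0.016096713078154818
[-6.87  -0.097  3.312] [0.445 0.491 0.683] [ 0.443  1.393 -0.041]
```

```bash
python3 -m handwheel '[[[0.019,-0.0052,0.01,0],[0,0,0,0],[0.019,-0.0052,0,0],[0,0,0,0],[0,0,0,0],[0,0,0,0]]]'>/dev/null; python3 jf.py; python3 avg.py
```

```text
tcp jig mm [ -1.5027 -98.1061] z 0.027570454196164617 yaw err -0.0047732650186702585 F jig [-8.4118 -0.3092] 4.703493186226409 M [ 0.5608  1.8474 -0.0166] 19.0 0.015414890295159828
[-8.712  0.189  4.315] [0.482 0.456 0.457] [ 0.574  1.814 -0.052]
```

```bash
python3 -m handwheel '[[[0.019,-0.0052,0.01,0],[0,0,0,0],[0.019,-0.0052,0.01,0],[0,0,0,0],[0,0,0,0],[0,0,0,0]]]'>/dev/null; python3 jf.py; python3 avg.py; python3 -c "
from h import *
i=snap('wrist','w7.png');cv2.imwrite('pics/w7z.png',cv2.resize(i[90:290,280:400,::-1],None,fx=4,fy=3,interpolation=cv2.INTER_CUBIC))
i=snap('side','s7.png');cv2.imwrite('pics/s7z.png',cv2.resize(i[160:265,220:360,::-1],None,fx=5.5,fy=5.5,interpolation=cv2.INTER_CUBIC))"; python3 jf.py
```

```text
tcp jig mm [ -1.4887 -98.1182] z 0.02762744456795318 yaw err 0.003564078096886192 F jig [-11.0419   0.1307] 3.685804192084336 M [ 0.7026  2.1808 -0.0587] 20.0 0.01557962877581268
[-10.176   0.204   3.406] [0.479 0.327 0.504] [ 0.741  2.16  -0.043]
tcp jig mm [ -1.4813 -98.1301] z 0.027636679018659363 yaw err 0.0032251778498135764 F jig [-10.619    0.2048] 3.397093251627689 M [ 0.6928  2.1437 -0.0016] 20.5 0.016044376415461605
```

View pics/w7z.png

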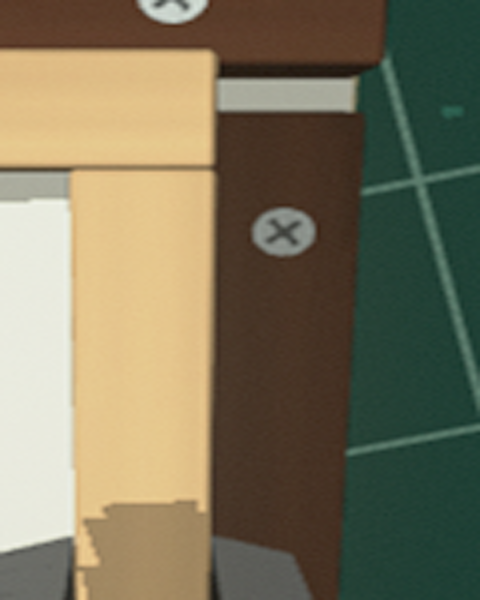

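View pics/s7z.png

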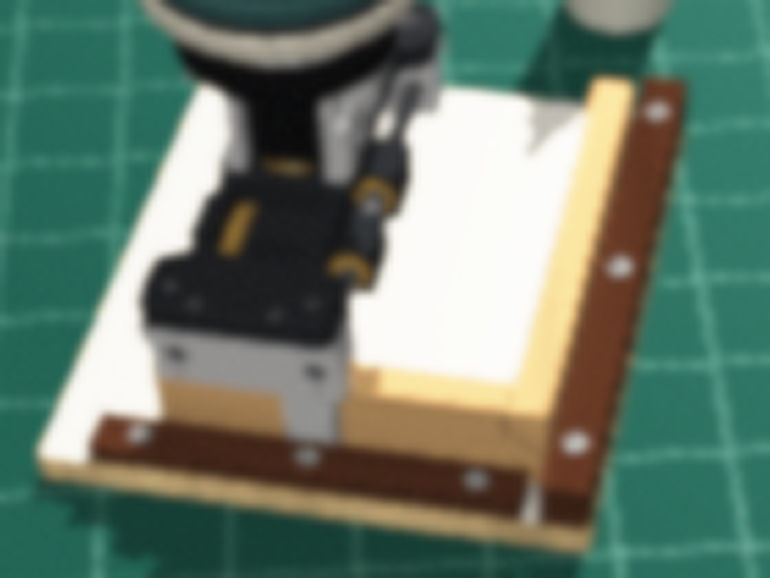

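The joint is closed. In the wrist view the end line is continuous, the outer faces line up within about 1 mm, and the set strip has not moved in the side view. The push is steady at about 10 N, so I'm handing in.

```bash
python3 avg.py; python3 -c "
from bench import env
print(env.hand_in())"
```

```text
[-10.822   0.017   3.655] [0.54  0.475 0.378] [ 0.723  2.154 -0.044]
the job is handed in; nothing more can be done
None
```

The short strip is in the jig along the side fence, butted against the set strip, and I handed in with the gripper still holding and pressing it. The hand-in gave no verdict, so these are my own last checks:

- **Push:** the wrist showed about 10.2 to 10.8 N along the fence. The tool also pressed down with about 3.5 N, so board friction takes roughly 0.7 N, which leaves about 9.5 to 10 N at the joint.
- **Fit:** the tool is square to the jig within 0.1°. The joint looks closed, and the set strip looks unmoved in the side picture.
- **Grip:** about 5 mm behind the strip's middle, roughly 75 mm from the corner.
- **Time:** about 21 s of the 64 s.

Two checks disagreed with my camera estimates:

- **Board height:** contact with the board came 3 mm lower than I worked out. The likely cause is that the mat is about 3 mm thick.
- **Side fence:** contact came about 1 mm farther out than measured. That is within calibration error, and I went by the felt contacts for the final placing.

The last full scene picture showed nothing else disturbed, but I took it before the final lowering and did not take another afterwards.

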